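# Press home the rocking box lid

### The job

One of the four box lids has not gone down on its box: it rocks when you press one end of it, while the others are firm. Find it by pressing with the fingertips, push it fully home on its box, and finish still pressing down on that lid (the program ends while holding it down, so that its tape can grip). Do not lift any lid, and leave the tape roll, bottle and paperweight where they are.

Things in the scene. Friction and masses are not known exactly. Their poses are not given: they have to be found in the camera images.
- lid_a: flat grey cloth-covered box lid, 104 mm along its own x, 80 mm along its own y, 18 mm skirt hiding how it sits. Origin: centre of its top face, z up. One of four alike (read all four notes). The boxes are heavy, fixed to the bench, in any order and of differing height: lid tops 54 to 68 mm above the bench, so height does not tell how a lid sits.
- lid_b: flat grey cloth-covered box lid, 104 mm along its own x, 80 mm along its own y, 18 mm skirt hiding how it sits. Origin: centre of its top face, z up. Three of the four lids are fully down and firm: pressed anywhere on top they give less than 1 mm. One, in any place, sits 5 mm high, level at rest, tight at mid-length.
- lid_c: flat grey cloth-covered box lid, 104 mm along its own x, 80 mm along its own y, 18 mm skirt hiding how it sits. Origin: centre of its top face, z up. The unseated lid, pressed with 2 to 6 N some 40 mm from its centre along its x (either end), tilts about 0.1 rad about its y, that end sinking 4 mm; let go, it springs level. This does not seat it.
- lid_d: flat grey cloth-covered box lid, 104 mm along its own x, 80 mm along its own y, 18 mm skirt hiding how it sits. Origin: centre of its top face, z up. The unseated lid, pressed down at its centre with more than about 8 N (15 N is ample), slides 5 mm straight down until it rests on its box, and stays there.
- tape_roll: bystander: loose cardboard tape core, ring 84 mm across, 45 mm high, lying flat; origin: centre of its underside. Leave alone.
- glue_bottle: bystander: loose white bottle 48 mm across, 100 mm high, standing; origin: centre of its underside. Leave alone.
- weight: bystander: loose dark steel paperweight with a knob, 52 mm across, 62 mm high, standing; origin: centre of its underside. Leave alone.

How it is judged:
At the end, for the whole second after the job is handed in: One lid, the one that rocked, is fully home (at least 3.8 of its 5 mm down; the firm lids cannot go down) and level within 0.03 rad, and the fingers still press on it with more than 1.5 N (((distance of lid_a from where it was at the start of the episode between 0.0038 and 0.0065 m and angle between lid_a's own z axis and vertical below 0.03 rad and contact force between the fingers and lid_a above 1.5 N) or (distance of lid_b from where it was at the start of the episode between 0.0038 and 0.0065 m and angle between lid_b's own z axis and vertical below 0.03 rad and contact force between the fingers and lid_b above 1.5 N) or (distance of lid_c from where it was at the start of the episode between 0.0038 and 0.0065 m and angle between lid_c's own z axis and vertical below 0.03 rad and contact force between the fingers and lid_c above 1.5 N) or (distance of lid_d from where it was at the start of the episode between 0.0038 and 0.0065 m and angle between lid_d's own z axis and vertical below 0.03 rad and contact force between the fingers and lid_d above 1.5 N))); the arm keeps its last pose, push and grip.
It fails at once if a lid is lifted (any lid more than 8 mm from its starting place) (distance of any of lid_a, lid_b, lid_c, lid_d from where it was at the start of the episode above 0.008 m).
It fails at once if a bystander is moved by more than 30 mm (distance of any of tape_roll, glue_bottle, weight from where it was at the start of the episode above 0.03 m).
It also fails if it takes over 58 s, if anything falls off the work surface, if the arm or the gripper's body presses on something with over 40 N, if the wrist force passes 120 N, or if a joint passes its speed limit or range.

### The arm

A 6-joint arm with a two-finger parallel gripper is mounted at the origin on the work surface. World frame = base frame: x ahead of the robot, y to its left, z up, the work surface at z = 0. Lengths are in m, angles in rad, forces in N, time in s.
With the tool pointing down it reaches from about 0.325 to 0.775 m from the base axis. Payload 5.5 kg.
Tool frame: the origin (TCP) lies midway between the tips of the shut fingers; the grasp point (between the pads) lies 19 mm behind it; z points along the fingers, y is the line along which they close (so a half turn about z gives the same grasp; the last joint's range is limited). The gripper opens to 88 mm and grips with 3 to 60 N. Pads are 20 mm wide; open, the fingers measure 115 mm over their backs; the gripper's body (75 mm by 178 mm) begins 61 mm behind the grasp point.
Start: joints at [1.249, 0.091, 1.231, -0, 1.82, -0.057], TCP at [0.157, 0.579, 0.223] pointing down, gripper open.
Joint ranges: [-2.87, 2.87], [-0.86, 2.18], [0.17, 2.46], [-1.51, 4.65], [0.06, 2.69], [-2.65, 2.65]. Speed limits (rad/s): [2.57, 2.57, 3.01, 3.14, 3.14, 3.14].

### API

Orientations are given as a unit quaternion [x, y, z, w].
In Python, from station import status, optics, workorder gives the robot as it stands.
- The arm moves only by the shell command python3 -m pendant 'ROWS'. ROWS is JSON, a list of rows, each a list of 5 numbers: the shift along the tool's x, y, z each as a share of 0.12 m, from -1 to 1, then the turn about the tool's z as a share of pi/2 rad, from -1 to 1, then the closure, from 0 (fully open) to 1 (shut). In form: [[dx, dy, dz, turn, gripper], ...]. A call has exactly 5 rows; each row is the pose to reach, as a shift and turn from the pose commanded when the call began, along the tool's axes at that moment; what a row does not reach only later rows make up. A row lasts 1/10 s, in which the tool goes at most 50 mm and 8.59 degrees, less where a joint would pass 70% of its speed; a pose out of reach is approached as far as the arm can. A call with a number of a shift or a turn outside -1 to 1 is refused whole. A call with a gripper value outside its range is refused whole. The fingers move at their own pace and stop on an object; the grip force is fixed at half the most. Time passes only in rows, so rows that repeat a pose let the fingers close, or fill a call up. It gives the time, the measured TCP pose, the force, the opening and the grip force at its end, in the units of the state.
- status.read_state(): the state, without advancing time (a new reading comes with each control period).
- optics.snapshot(name): name is "scene" or "top"; returns (picture, depth): 420x560x3 uint8, blue, green, red; 420x560 float32, m along the optical axis (not along the pixel's ray), 0 where there is no reading.
- optics.calibration(name): a dict with "mtx" (3x3 intrinsics, pixels), "T" (4x4, takes a point from camera to world coordinates). Camera axes: x right, y down, z forward; pixel columns grow to the right and rows downward; lengths in m; the calibration is good to about 2 mm. A picture is of the moment at which its call begins. calibration takes no time and is no camera call.
- workorder.finish_job(): hands the job in; it is judged then, once.
The state is a dict: "clock": time; "q": joint angles; "joint_vel": joint speeds; "tau": joint torques, N m; "tcp_pos": TCP position; "tcp_rot": TCP orientation; "force": force on the tool from outside, world axes, zero at the start; "wrist_torque": the same for the moment, N m; "gripper_width": opening from 0.0 (shut) to 1.0 (fully open); "finger_force": force on a finger pad.
Only numpy, scipy, OpenCV 4.12 (cv2) and the standard library are available. Lean on these libraries where they do the work, as an engineer would, in place of code of your own. Each camera call takes 0.05 s, during which the arm holds its last target. There are 200 camera calls.

## Working session

There is one attempt and no reset: what is moved stays moved. The work goes in short steps, Python scripts to look and compute and a shell command to move; the robot and the scene stay as the last step left them, time stands still between calls to the robot, and variables do not carry over. Pictures are saved under pics/ and viewed, at most 10 in all, crops included, and the job is handed in when it is done.

```bash
mkdir -p pics
python3 - <<'E'
from station import status, optics
import cv2,numpy as np
s=status.read_state();print({k:np.round(v,3).tolist() for k,v in s.items()})
for n in("top","scene"):
    p,d=optics.snapshot(n);cv2.imwrite(f"pics/{n}0.png",p);np.save(n+"_d.npy",d);np.save(n+"_p.npy",p)
    c=optics.calibration(n);print(n,np.round(c["mtx"],1).tolist(),np.round(c["T"],3).tolist())
E
```

```text
{'clock': 0.0, 'q': [1.249, 0.092, 1.232, 0.0, 1.82, -0.057], 'joint_vel': [-0.001, -0.003, -0.0, 0.0, -0.001, 0.001], 'tau': [0.001, -44.645, -40.645, 0.07, 0.029, -0.0], 'tcp_pos': [0.157, 0.579, 0.222], 'tcp_rot': [0.132, 0.991, -0.001, -0.0], 'force': [0.997, -1.043, -0.234], 'wrist_torque': [0.017, -0.016, 0.009], 'finger_force': 0.0, 'gripper_width': 0.997}
top [[404.6, 0.0, 277.9], [0.0, 404.6, 214.4], [0.0, 0.0, 1.0]] [[-0.026, -0.997, 0.072, 0.568], [-1.0, 0.027, 0.012, -0.015], [-0.014, -0.071, -0.997, 0.978], [0.0, 0.0, 0.0, 1.0]]
scene [[398.1, 0.0, 283.6], [0.0, 398.1, 206.8], [0.0, 0.0, 1.0]] [[-0.587, 0.655, -0.476, 0.981], [0.81, 0.483, -0.333, 0.226], [0.011, -0.581, -0.814, 0.648], [0.0, 0.0, 0.0, 1.0]]
```

View pics/top0.png

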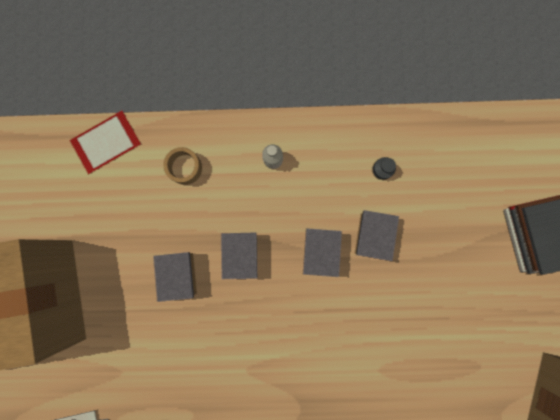

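The top view shows four dark lids at about (174,277), (239,256), (323,252) and (379,236). The bystanders are farther out, at rows 140–170. I'll measure lid poses from depth and colour.

Run:
```python
from station import optics
import cv2,numpy as np
c=optics.calibration("top");K=c["mtx"];T=c["T"]
d=np.load("top_d.npy");p=np.load("top_p.npy")
v,u=np.indices(d.shape)
P=np.stack([(u-K[0,2])/K[0,0]*d,(v-K[1,2])/K[1,1]*d,d],-1)@T[:3,:3].T+T[:3,3]
z=P[...,2]
m=((z>.045)&(z<.08)&(d>0)&(np.ptp(p.astype(int),axis=2)<40)).astype(np.uint8)
m=cv2.morphologyEx(m,cv2.MORPH_OPEN,np.ones((3,3)))
n,l,st,ce=cv2.connectedComponentsWithStats(m)
for i in range(1,n):
    if st[i,4]<400: continue
    q=P[l==i];h=np.median(q[:,2])
    r=cv2.minAreaRect((q[:,:2]*1000).astype(np.float32))
    b=cv2.boxPoints(r);e=max(b[1]-b[0],b[2]-b[1],key=np.linalg.norm)
    a=np.arctan2(e[1],e[0]);a=(a+np.pi/2)%np.pi-np.pi/2
    print(ce[i].round(),st[i,4],"c",np.round(r[0],1),"size",np.round(r[1],1),"top",round(h*1000,1),"long axis yaw",round(a,3))
```

```text
[524. 241.] 563 c [ 560.1 -553.4] size [154.1  19. ] top 53.9 long axis yaw 0.277
[377. 235.] 1636 c [ 580.9 -228.3] size [ 81.2 103.8] top 54.8 long axis yaw -0.197
[322. 252.] 1624 c [ 545.9 -100.5] size [ 80.2 103.4] top 62.2 long axis yaw -0.1
[239. 256.] 1600 c [543.4  88.4] size [ 79. 103.] top 58.1 long axis yaw -0.004
[ 65. 293.] 853 c [470.3 481.6] size [236.1   4.9] top 63.2 long axis yaw 0.147
[173. 277.] 1678 c [500.1 237.9] size [103.9  80.4] top 61.6 long axis yaw 0.073
```

```bash
cat > go.py <<'E'
# usage: go.py x y z (mm) -> total shift in tool axes as shares of 0.12 m, from measured pose; plus state
import sys,numpy as np
from station import status
from scipy.spatial.transform import Rotation as R
s=status.read_state();t=np.array(s["tcp_pos"])
print("t",round(s["clock"],2),"tcp",np.round(t*1000,1),"F",np.round(s["force"],1))
if len(sys.argv)>3:
    w=np.array([float(a) for a in sys.argv[1:4]])/1000
    print("shares",np.round(R.from_quat(s["tcp_rot"]).inv().apply(w-t)/.12,3))
E
python3 go.py 538 241 110
python3 - <<'E'
from station import optics
import numpy as np
for n in("top","scene"):
    c=optics.calibration(n);K=c["mtx"];T=c["T"];d=np.load(n+"_d.npy")
    v,u=np.indices(d.shape)
    P=(np.stack([(u-K[0,2])/K[0,0]*d,(v-K[1,2])/K[1,1]*d,d],-1)@T[:3,:3].T+T[:3,3])[d>0]
    P=P[P[:,2]>.09]
    H,_,_=np.histogram2d(P[:,0],P[:,1],bins=[np.arange(.1,.85,.1),np.arange(-.7,.75,.1)])
    for i,j in np.argwhere(H>5):
        q=P[(P[:,0]//.1==i+1)&(np.floor((P[:,1]+.7)/.1)==j)]
        if len(q):print(n,"x",round(.1*i+.1,1),"y",round(-.7+.1*j,1),"n",len(q),"zmax",q[:,2].max().round(3))
E
```

```text
t 0.1 tcp [156.9 578.8 221.6] F [0.6 0.3 0.1]
shares [-3.802 -1.885  0.933]
top x 0.1 y -0.6 n 25 zmax 0.101
top x 0.2 y -0.6 n 11 zmax 0.097
top x 0.3 y 0.4 n 1238 zmax 0.204
top x 0.3 y 0.5 n 464 zmax 0.204
top x 0.4 y -0.6 n 9 zmax 0.092
top x 0.4 y 0.4 n 2219 zmax 0.205
top x 0.4 y 0.5 n 873 zmax 0.205
top x 0.5 y -0.7 n 26 zmax 0.092
top x 0.5 y -0.6 n 77 zmax 0.093
top x 0.5 y 0.4 n 1583 zmax 0.204
top x 0.5 y 0.5 n 831 zmax 0.203
top x 0.6 y -0.7 n 16 zmax 0.092
top x 0.6 y -0.6 n 45 zmax 0.093
top x 0.7 y -0.1 n 11 zmax 0.102
top x 0.7 y 0.0 n 74 zmax 0.104
scene x 0.1 y -0.1 n 37 zmax 0.182
scene x 0.1 y 0.0 n 57 zmax 0.18
scene x 0.2 y -0.7 n 139 zmax 0.112
scene x 0.2 y -0.6 n 22 zmax 0.099
scene x 0.7 y -0.1 n 18 zmax 0.101
scene x 0.7 y 0.0 n 162 zmax 0.101
```

There's a 205 mm tall box near x 0.3–0.6, y 0.4–0.6, so I rise first, cross over it, and then descend.

```bash
python3 -m pendant '[[0,0,-0.4,0,1],[-0.2,-0.1,-0.6,0,1],[-0.5,-0.25,-0.6,0,1],[-0.9,-0.45,-0.6,0,1],[-0.9,-0.45,-0.6,0,1]]'
python3 -m pendant '[[-0.3,-0.15,0,0,1],[-0.6,-0.3,0,0,1],[-1,-0.5,0,0,1],[-1,-0.5,0,0,1],[-1,-0.5,0,0,1]]'
python3 -m pendant '[[-0.3,-0.15,0,0,1],[-0.6,-0.3,0,0,1],[-1,-0.5,0,0,1],[-1,-0.5,0,0,1],[-1,-0.5,0,0,1]]'
python3 -m pendant '[[-0.3,-0.15,0,0,1],[-0.6,-0.3,0,0,1],[-0.9,-0.43,0,0,1],[-0.9,-0.43,0,0,1],[-0.9,-0.43,0,0,1]]'
python3 go.py 538 241 75
```

```text
clock: 0.6
tcp_pos: [0.2505, 0.496, 0.2949]
tcp_rot: [0.135, 0.991, -0.0, 0.001]
force: [-0.6, 0.4, 0.8]
gripper_width: 0.583
finger_force: 0.0
clock: 1.1
tcp_pos: [0.3478, 0.4089, 0.2941]
tcp_rot: [0.133, 0.991, -0.0, -0.0]
force: [-0.9, 0.0, -0.1]
gripper_width: 0.126
finger_force: 0.0
clock: 1.6
tcp_pos: [0.4472, 0.3207, 0.2941]
tcp_rot: [0.132, 0.991, -0.0, -0.001]
force: [-0.5, 0.6, -0.3]
gripper_width: 0.003
finger_force: 0.0
clock: 2.1
tcp_pos: [0.5373, 0.2437, 0.2943]
tcp_rot: [0.131, 0.991, 0.0, -0.001]
force: [0.2, 0.2, -0.2]
gripper_width: 0.004
finger_force: 0.0
t 2.1 tcp [537.3 243.7 294.3] F [ 0.2  0.2 -0.2]
shares [-0.014 -0.021  1.827]
```

```bash
python3 -m pendant '[[0,0,0.3,0,1],[0,0,0.6,0,1],[0,0,0.95,0,1],[0,0,0.95,0,1],[0,0,0.95,0,1]]'
python3 -m pendant '[[-0.02,-0.02,0.3,0,1],[-0.02,-0.02,0.6,0,1],[-0.02,-0.02,0.8,0,1],[-0.02,-0.02,0.87,0,1],[-0.02,-0.02,0.87,0,1]]'
python3 -m pendant '[[0,0,0.02,0,1],[0,0,0.04,0,1],[0,0,0.06,0,1],[0,0,0.08,0,1],[0,0,0.08,0,1]]'
python3 go.py 538 241 60
```

```text
clock: 2.6
tcp_pos: [0.5368, 0.2436, 0.1813]
tcp_rot: [0.131, 0.991, -0.0, -0.0]
force: [-0.0, -0.6, 0.0]
gripper_width: 0.005
finger_force: 0.0
clock: 3.1
tcp_pos: [0.5403, 0.2399, 0.0781]
tcp_rot: [0.132, 0.991, 0.001, 0.001]
force: [0.2, -2.2, 0.2]
gripper_width: 0.003
finger_force: 0.0
clock: 3.6
tcp_pos: [0.5396, 0.239, 0.0664]
tcp_rot: [0.132, 0.991, -0.0, -0.0]
force: [-0.2, -0.6, -0.5]
gripper_width: 0.0
finger_force: 0.0
t 3.6 tcp [539.6 239.   66.4] F [-0.2 -0.6 -0.5]
shares [0.018 0.013 0.053]
```

```bash
python3 -m pendant '[[0,0,0.01,0,1],[0,0,0.02,0,1],[0,0,0.03,0,1],[0,0,0.03,0,1],[0,0,0.03,0,1]]' | egrep 'pos|force:'
python3 -m pendant '[[0,0,0.005,0,1],[0,0,0.01,0,1],[0,0,0.01,0,1],[0,0,0.01,0,1],[0,0,0.01,0,1]]'| egrep 'pos|force:'
python3 -m pendant '[[0,0,0.005,0,1],[0,0,0.01,0,1],[0,0,0.01,0,1],[0,0,0.01,0,1],[0,0,0.01,0,1]]'| egrep 'pos|force:'
```

```text
tcp_pos: [0.5397, 0.239, 0.063]
force: [0.3, -0.8, -0.2]
finger_force: 0.0
tcp_pos: [0.5398, 0.2391, 0.0619]
force: [-0.6, 0.2, 0.7]
finger_force: 0.3
tcp_pos: [0.5399, 0.2391, 0.0618]
force: [-2.9, -1.5, 5.3]
finger_force: 3.1
```

```bash
python3 -m pendant '[[0,0,0.005,0,1],[0,0,0.01,0,1],[0,0,0.01,0,1],[0,0,0.01,0,1],[0,0,0.01,0,1]]'| egrep 'pos|force:'
python3 -m pendant '[[0,0,-0.03,0,1],[0,0,-0.06,0,1],[0,0,-0.1,0,1],[0,0,-0.15,0,1],[0,0,-0.15,0,1]]'| egrep 'pos|force:'
python3 go.py 581 88.4 75
```

```text
tcp_pos: [0.5399, 0.2391, 0.0618]
force: [-5.8, -2.0, 10.7]
finger_force: 5.5
tcp_pos: [0.5403, 0.2393, 0.0786]
force: [0.3, -0.6, 0.5]
finger_force: 0.0
t 6.1 tcp [540.3 239.3  78.6] F [ 0.3 -0.6  0.5]
shares [-0.656 -1.125  0.03 ]
```

Lid 1 is firm: no give at 10.7 N. Next is lid 2.

```bash
python3 -m pendant '[[-0.2,-0.3,0,0,1],[-0.4,-0.6,0,0,1],[-0.6,-0.9,0,0,1],[-0.65,-1,0,0,1],[-0.65,-1,0,0,1]]'| egrep 'pos|force:'
python3 -m pendant '[[0,-0.125,0,0,1],[0,-0.125,0.05,0,1],[0,-0.125,0.1,0,1],[0,-0.125,0.13,0,1],[0,-0.125,0.13,0,1]]'| egrep 'pos|force:'
python3 go.py 581 88.4 60
```

```text
tcp_pos: [0.5839, 0.1011, 0.0772]
force: [-0.7, 0.2, 0.0]
finger_force: 0.0
tcp_pos: [0.579, 0.0891, 0.0606]
force: [0.1, -0.1, -0.4]
finger_force: 0.0
t 7.1 tcp [579.   89.1  60.6] F [ 0.1 -0.1 -0.4]
shares [-0.018 -0.001  0.005]
```

```bash
python3 -m pendant '[[0,0,0.01,0,1],[0,0,0.02,0,1],[0,0,0.03,0,1],[0,0,0.04,0,1],[0,0,0.04,0,1]]' | egrep 'pos|force:'
python3 -m pendant '[[0,0,0.005,0,1],[0,0,0.01,0,1],[0,0,0.01,0,1],[0,0,0.01,0,1],[0,0,0.01,0,1]]'| egrep 'pos|force:'
```

```text
tcp_pos: [0.5799, 0.0885, 0.0581]
force: [-2.1, 0.7, 4.9]
finger_force: 2.3
tcp_pos: [0.5799, 0.0885, 0.0581]
force: [-5.4, -0.7, 10.4]
finger_force: 5.0
```

Lid 2 is firm too. Next is lid 3.

```bash
python3 -m pendant '[[0,0,-0.06,0,1],[0,0,-0.12,0,1],[0,-0.1,-0.17,0,1],[0,-0.5,-0.17,0,1],[0,-0.8,-0.17,0,1]]'| egrep 'pos|force:'
python3 go.py 583.7 -104.3 75
```

```text
tcp_pos: [0.5541, -0.0062, 0.0767]
force: [-0.0, -0.3, 0.0]
finger_force: 0.0
t 8.6 tcp [554.1  -6.2  76.7] F [-0.  -0.3  0. ]
shares [-0.451 -0.725  0.015]
```

```bash
python3 -m pendant '[[-0.2,-0.3,0,0,1],[-0.4,-0.6,0,0,1],[-0.45,-0.72,0.03,0,1],[-0.45,-0.72,0.07,0,1],[-0.45,-0.72,0.08,0,1]]'| egrep 'pos|force:'
python3 -m pendant '[[0,0,0.01,0,1],[0,0,0.02,0,1],[0,0,0.03,0,1],[0,0,0.04,0,1],[0,0,0.04,0,1]]' | egrep 'pos|force:'
python3 -m pendant '[[0,0,0.01,0,1],[0,0,0.02,0,1],[0,0,0.02,0,1],[0,0,0.02,0,1],[0,0,0.02,0,1]]'| egrep 'pos|force:'
```

```text
tcp_pos: [0.5833, -0.1012, 0.0655]
force: [0.1, 0.6, 0.1]
finger_force: 0.0
tcp_pos: [0.5841, -0.1013, 0.0618]
force: [0.5, 0.6, 0.9]
finger_force: 0.1
tcp_pos: [0.5842, -0.1018, 0.0596]
force: [-0.9, 0.7, 2.3]
finger_force: 0.9
```

Lid 3 gives. One more step should confirm it.

```bash
python3 -m pendant '[[0,0,0.005,0,1],[0,0,0.01,0,1],[0,0,0.01,0,1],[0,0,0.01,0,1],[0,0,0.01,0,1]]'| egrep 'pos|force:'
python3 -m pendant '[[0,0,-0.03,0,1],[0,0,-0.06,0,1],[0,0,-0.1,0,1],[0,0,-0.12,0,1],[0,0,-0.12,0,1]]'| egrep 'pos|force:'
python3 go.py 545.9 -100.5 66
```

```text
tcp_pos: [0.5843, -0.1018, 0.059]
force: [-1.0, 1.4, 5.0]
finger_force: 2.5
tcp_pos: [0.5844, -0.102, 0.0732]
force: [0.5, -0.8, 0.0]
finger_force: 0.0
t 11.1 tcp [ 584.4 -102.    73.2] F [ 0.5 -0.8  0. ]
shares [ 0.313 -0.072  0.059]
```

Lid 3 rocks: about 3 mm down at 2–5 N. I'll move to its centre and press.

```bash
python3 -m pendant '[[0.15,-0.04,0,0,1],[0.31,-0.07,0,0,1],[0.31,-0.07,0.02,0,1],[0.31,-0.07,0.05,0,1],[0.31,-0.07,0.05,0,1]]'| egrep 'pos|force:'
python3 -m pendant '[[0,0,0.01,0,1],[0,0,0.02,0,1],[0,0,0.03,0,1],[0,0,0.04,0,1],[0,0,0.05,0,1]]' | egrep 'pos|force:'
python3 -m pendant '[[0,0,0.005,0,1],[0,0,0.01,0,1],[0,0,0.015,0,1],[0,0,0.02,0,1],[0,0,0.02,0,1]]'| egrep 'pos|force:'
```

```text
tcp_pos: [0.5462, -0.1001, 0.0658]
force: [-0.4, -0.4, 0.2]
finger_force: 0.0
tcp_pos: [0.5463, -0.1002, 0.0618]
force: [-2.7, 0.9, 7.9]
finger_force: 3.8
tcp_pos: [0.5462, -0.1002, 0.0598]
force: [-4.1, 0.9, 6.9]
finger_force: 3.4
```

```bash
python3 -m pendant '[[0,0,0.005,0,1],[0,0,0.01,0,1],[0,0,0.015,0,1],[0,0,0.02,0,1],[0,0,0.025,0,1]]'| egrep 'pos|force:'
python3 -m pendant '[[0,0,0.005,0,1],[0,0,0.01,0,1],[0,0,0.01,0,1],[0,0,0.01,0,1],[0,0,0.01,0,1]]'| egrep 'pos|force:'
```

```text
tcp_pos: [0.5463, -0.1002, 0.0571]
force: [-5.4, 1.4, 11.0]
finger_force: 5.5
tcp_pos: [0.5463, -0.1002, 0.0571]
force: [-6.2, 1.5, 13.3]
finger_force: 6.8
```

```bash
python3 -m pendant '[[0,0,0.005,0,1],[0,0,0.01,0,1],[0,0,0.01,0,1],[0,0,0.01,0,1],[0,0,0.01,0,1]]'| egrep 'pos|force:'
python3 - <<'E'
from station import workorder
print(workorder.finish_job())
E
```

```text
tcp_pos: [0.5464, -0.1002, 0.057]
force: [-8.5, 2.3, 18.8]
finger_force: 9.5
the job is handed in; nothing more can be done
None
```

The lid that rocked was the third from the left in the top view, at about x 0.546, y −0.100. I pushed it down about 4.9 mm until it stopped, and handed the job in still pressing on it with about 19 N; the judge's verdict was not shown.

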